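# Close a tin in the hand press

## Task

Take the tall tin, whose lid stands proud, out of the sloping rack and stand it upright in the middle of the hand press's round plate: feel for the plate and set the tin down gently, neither ramming nor dropping it, with the lid still proud when you let go. Then pull the press's lever down until its pad has pushed the lid in flush, without crushing the tin, and ease the lever slowly all the way back up, never letting it fly. Leave the tin standing there, and everything else where it is.

Things in the scene. Friction and masses are not known exactly. Their poses are not given: they have to be found in the camera images.
- tin: the tall steel tin, to be closed: cylinder 60 mm in diameter, 85 mm high to its rim, 0.30 to 0.50 kg; its lid, a plug 52 mm across, stands 8 mm proud (93 mm in all). Origin: centre of underside; z: its axis, towards the lid. Starts leaning 45 deg in a bay of the rack, lid end up and towards the rack's -x side; nothing of the rack is beside or under it beyond 46 mm from its foot
- lid (a joint): how far the tin's lid has been pushed in: 0 = 8 mm proud (start), 0.008 m = flush with the rim. It slides stiffly: about 12 N moves it, and it does not come back.
- lid_top (a point): centre of the top face of the tall tin's lid
- short_tin: the short steel tin, 60 mm in diameter and 62 mm high, its lid already flush, lying in the rack's other bay 110 mm from the tall tin (centre to centre); it stays there. Origin: centre of its underside; z: its axis
- rack: fixed aluminium rack with two bays side by side, 110 mm apart along its y. Its slope rises at 45 degrees towards its -x side (roughly the robot's side), with a ledge at its foot; low guides beside each tin reach 22 mm up from the foot. 190 mm wide, 75 mm high. Origin: on the bench, under the middle
- press: fixed hand press: base 12 mm thick, 170 wide, from 75 mm on -x to 165 on +x of the origin; round rubber-topped plate 84 mm across, giving about 1 mm per 10 N; two uprights 154 mm high bear the hinge. Origin: on the bench, on the round plate's axis; x: plate to hinge; y: along the hinge; z up. The plate's top is set anew each time, 23 to 37 mm above the bench: not measured, to be felt or seen
- seat (a point): point on the round plate's vertical axis, 12 mm above the bench (not at the plate's top)
- hinge (a point): middle of the lever's hinge axis: 115 mm to +x of the plate's axis and 136 mm above the bench
- lever (a joint): lever angle: 0 = at rest, sprung up, 15 deg back beyond vertical; grows as the handle is pulled over to the press's -x side and down; 1.83 level; stop at 2.02. The pad meets a proud lid at about 1.69 to 1.81; lid flush at 1.77 to 1.91, by the plate's height. Spring at the handle: 4 to 5 N, and about 7 N more while the lid moves. Let go, it flies up
- grip (a point): middle of the lever's handle: a round bar 16 mm thick, parallel to the hinge, free for 96 mm between the lever's two side arms, 190 mm from the hinge; at rest about 320 mm above the bench and 50 mm behind the hinge (+x)
- pad: round rubber pad 32 mm across between the lever's side arms, 115 mm from the hinge; comes down on the middle of the plate. Its face is 22 mm off the line from hinge to handle (origin on that line) and gives about 1 mm per 10 N. At rest the raised lever and pad leave 105 mm free from the plate's axis towards the hinge
- screwdriver: screwdriver 190 mm long, lying flat, its handle towards the robot; origin under its middle; not part of the job
- mug: white mug, 76 mm wide, 90 mm high, with a handle; origin under its middle; not part of the job
- meter: hand multimeter lying flat, 150 x 80 x 34 mm; origin under its middle; not part of the job
- tape: roll of black tape lying flat, 84 mm across, 19 mm high; origin under its middle; not part of the job
- bin: open grey parts bin 150 x 110 x 60 mm; origin under its middle; not part of the job
- cleaner: white plastic bottle 66 mm wide, 180 mm high, standing; origin under its middle; not part of the job
- clamp_block: dark steel block 100 x 60 x 40 mm; origin under its middle; not part of the job
Not all that is in view belongs to the job. What is shaped like the tin but blue or green is not meant.

How it is judged:
By the outcome, as a careful person would: the job done as asked, in the order asked, and still so for the second after the job is handed in, with the robot touching nothing.
It also fails if it takes over 72 s, if anything falls off the work surface, if the arm or the gripper's body presses on something with over 40 N, if the wrist force passes 120 N, or if a joint passes its speed limit or range.

## Robot

A 6-joint arm with a two-finger parallel gripper is mounted at the origin on the work surface. World frame = base frame: x ahead of the robot, y to its left, z up, the work surface at z = 0. Lengths are in m, angles in rad, forces in N, time in s.
With the tool pointing down it reaches from about 0.25 to 0.8 m from the base axis. Payload 8.5 kg.
Tool frame: the origin (TCP) lies midway between the tips of the shut fingers; the grasp point (between the pads) lies 19 mm behind it (bot.grip_point_offset is the distance from the TCP to the grasp point, in m); z points along the fingers, y is the line along which they close (so a half turn about z gives the same grasp; the last joint's range is limited). The gripper opens to 85 mm and grips with 20 to 120 N. Pads are 22 mm wide; open, the fingers measure 114 mm over their backs; the gripper's body (76 mm by 85 mm) begins 54 mm behind the grasp point. The pads swing forward as they close: fully open they stand 13 mm farther back than shut.
Start: joints at [-1.203, 0.238, -0.013, 1.319, 0, 1.571], TCP at [0.189, -0.49, 0.231] pointing down, gripper open.
Joint ranges: [-2.66, 2.66], [-1.03, 1.9], [-1.14, 1.46], [-1.82, 2.27], [-1.45, 1.34], [-3.14, 3.14]. Speed limits (rad/s): [2.22, 2.22, 2.79, 3.14, 3.14, 3.14].

## Interface

Orientations are given as a unit quaternion [x, y, z, w].
In Python, from workcell import bot, vision gives the robot as it stands. The module is installed in compiled form; this text tells all that it offers.
- The arm moves only by the shell command python3 -m handwheel 'ROWS' [OPENING] [FORCE]. ROWS is JSON, a list of rows, each an object of numbers: "x", "y", "z": the shift along the tool's x, y, z normalised to -1 to 1, where 1 is 10 cm; "wx", "wy", "wz": the turn, a rotation vector about the tool's x, y, z normalised to -1 to 1, where 1 is pi rad. In form: [{"x": .., "y": .., "z": .., "wx": .., "wy": .., "wz": ..}, ...]. A call has 1 to 8 rows; each row is the pose to reach, as a shift and turn from the pose commanded when the call began, along the tool's axes at that moment, turning the shorter way round; what a row does not reach only later rows make up. A row lasts 1/8 s, in which the tool goes at most 62.5 mm and 10.7 degrees, less where a joint would pass 70% of its speed; a pose out of reach is approached as far as the arm can. A call with a number of a shift or a turn outside -1 to 1 is refused whole. A call with a gripper value outside its range is refused whole. OPENING is the opening, from -1 (shut) to 1 (fully open), set as the call begins (- or left out, the last holds). The fingers move at their own pace and stop on an object; FORCE is the grip in N (left out, the last holds). Time passes only in rows, so rows that repeat a pose let the fingers close. It gives the time, the measured TCP pose, the force, the opening and the grip force at its end, in the units of the state.
- bot.observe(): the state, without advancing time (a new reading comes with each control period).
- vision.read_camera(name): name is "side" or "top"; returns a dict with "color" (480x640x3 uint8, red, green, blue), "K" (3x3 intrinsics, pixels), "pose" (4x4, takes a point from camera to world coordinates). Camera axes: x right, y down, z forward; pixel columns grow to the right and rows downward; lengths in m; the calibration is good to about 2 mm. A picture is of the moment at which its call begins. There is no depth.
- bot.sign_off(): hands the job in; it is judged then, once.
The state is a dict: "clock": time; "joint_positions": joint angles; "qd": joint speeds; "joint_torque": joint torques, N m; "ee_pos": TCP position; "ee_rot": TCP orientation; "ft_force": force on the tool from outside, world axes, zero at the start; "moment": the same for the moment, N m; "gripper_width": finger opening in m; "gripper_force": force on a finger pad.
Only numpy, scipy, OpenCV 4.12 (cv2) and the standard library are available. Lean on these libraries where they do the work, as an engineer would, in place of code of your own. Each camera call takes 0.05 s, during which the arm holds its last target. There are 200 camera calls.

## Working session

There is one attempt and no reset: what is moved stays moved. The work goes in short steps, Python scripts to look and compute and a shell command to move; the robot and the scene stay as the last step left them, time stands still between calls to the robot, and variables do not carry over. Pictures are saved under pics/ and viewed, at most 10 in all, crops included, and the job is handed in when it is done.

```bash
mkdir -p pics; cat > h.py <<'E'
import numpy as np, cv2
from workcell import bot, vision
from scipy.spatial.transform import Rotation as R
def ray(c,u,v):
    d=np.linalg.inv(c["K"])@[u,v,1.]; P=np.array(c["pose"]); d=P[:3,:3]@d
    return P[:3,3],d/np.linalg.norm(d)
def plane(c,u,v,z):
    o,d=ray(c,u,v); return o+d*(z-o[2])/d[2]
def tri(c1,p1,c2,p2):
    o1,d1=ray(c1,*p1);o2,d2=ray(c2,*p2)
    t=np.linalg.lstsq(np.c_[d1,-d2],o2-o1,rcond=None)[0]
    a,b=o1+t[0]*d1,o2+t[1]*d2
    return (a+b)/2,np.linalg.norm(a-b)
def proj(c,p):
    P=np.linalg.inv(c["pose"]); q=c["K"]@(P[:3,:3]@np.asarray(p)+P[:3,3]); return q[:2]/q[2]
def save(n,im): cv2.imwrite("pics/"+n+".png",im[:,:,::-1])
E
python3 - <<'E'
from h import *
for n in("side","top"):
    c=vision.read_camera(n); save(n,c["color"]); print(n,np.round(c["pose"],3).tolist(),c["K"][0])
    np.save(n+".npy",c,allow_pickle=True)
print(bot.observe(),bot.grip_point_offset)
E
```

```text
side [[0.982, -0.14, 0.128, 0.394], [-0.189, -0.665, 0.722, -1.036], [-0.016, -0.733, -0.68, 1.179], [0.0, 0.0, 0.0, 1.0]] [516.81267267   0.         329.55641556]
top [[0.019, -0.981, 0.194, 0.356], [-0.999, -0.024, -0.022, 0.015], [0.026, -0.193, -0.981, 1.431], [0.0, 0.0, 0.0, 1.0]] [438.78219838   0.         316.44668835]
{'clock': 0.1, 'joint_positions': array([-1.20296370e+00,  2.38723978e-01, -1.41601254e-02,  1.31922308e+00,
       -1.18585313e-05,  1.57081399e+00]), 'qd': array([-0.00089578, -0.000661  , -0.00047645, -0.00144188, -0.00177083,
       -0.00033477]), 'joint_torque': array([ 1.12999536e-03, -5.39722180e+01,  3.46998668e+01,  1.34946397e-02,
        2.80807569e-05, -1.94429919e-05]), 'ee_pos': array([ 0.18864702, -0.48952962,  0.23074408]), 'ee_rot': array([ 9.83136417e-01,  1.82872511e-01, -1.25700560e-04, -6.43289471e-04]), 'ft_force': array([0.01173846, 0.11252661, 0.11999969]), 'moment': array([ 0.00948825, -0.04737544,  0.00484202]), 'gripper_force': 0.0, 'gripper_width': 0.0851644356085986} 0.0187
```

View pics/side.png

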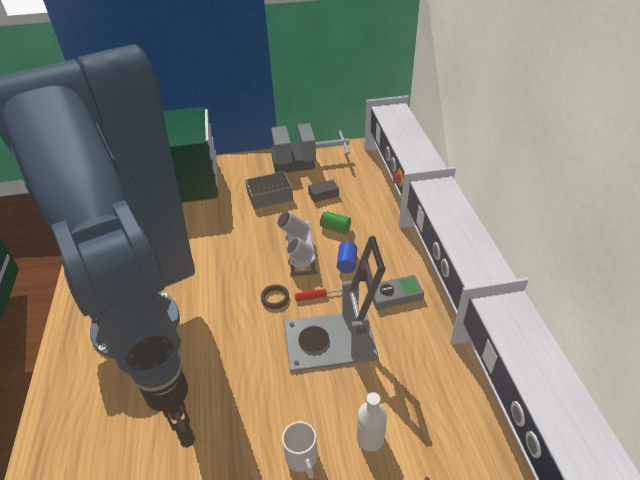

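View pics/top.png

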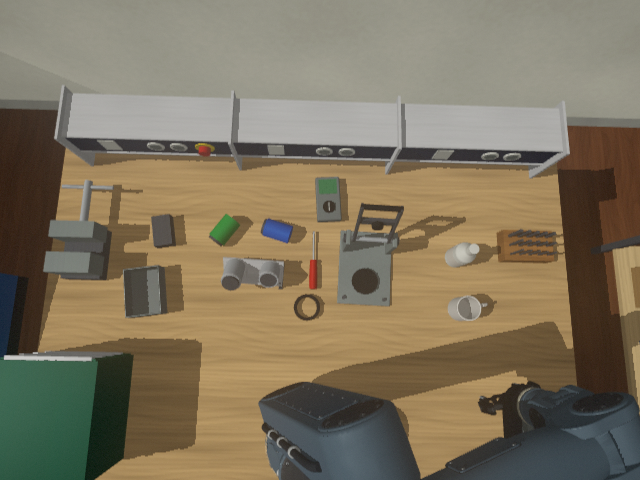

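Candidates for the tall tin: the grey tins in the rack (top 233,273 / side 293,224 and top 268,274 / side 301,250). The blue cylinder (top 277,230) and the green one (top 224,229) are excluded by colour. One close crop of both views, including the press, should settle it.

```bash
python3 - <<'E'
from h import *
s=np.load("side.npy",allow_pickle=True).item();t=np.load("top.npy",allow_pickle=True).item()
a=cv2.resize(s["color"][200:290,260:350],(400,400),interpolation=cv2.INTER_CUBIC)
b=cv2.resize(t["color"][235:315,210:290],(400,400),interpolation=cv2.INTER_CUBIC)
save("crop",np.hstack([a,b]))
E
```

```text
(no output)
```

View pics/crop.png

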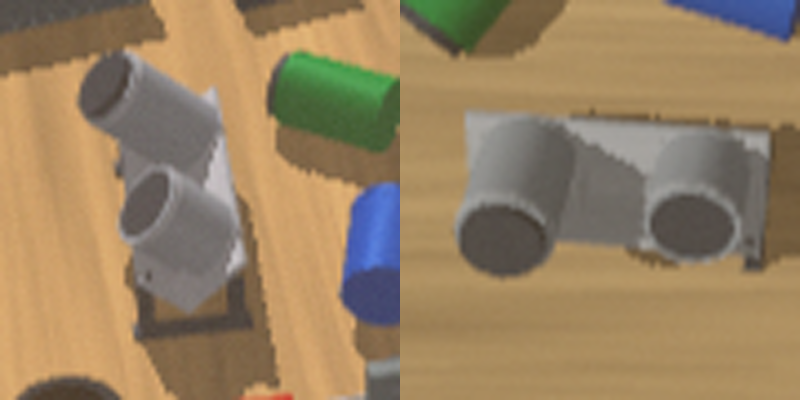

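The crop shows the longer tin on the left in the top view (lid about top px 231,283 and side px 284,219). The short tin is on the right (top 269,280, side 293,246). The left one is the tall tin. Next I'll measure the lids, press plate, press base and handle.

```bash
cat > m.py <<'E'
from h import *
s=np.load("side.npy",allow_pickle=True).item();t=np.load("top.npy",allow_pickle=True).item()
def blob(c,u,v,r,thr=None):
    im=c["color"][v-r:v+r,u-r:u+r]; k=8
    g=cv2.cvtColor(cv2.resize(im,None,fx=k,fy=k,interpolation=cv2.INTER_CUBIC),cv2.COLOR_RGB2GRAY)
    seed=int(np.median(g[r*k-16:r*k+16,r*k-16:r*k+16]))
    m=(abs(g.astype(int)-seed)<(thr or 22)).astype(np.uint8)
    m=cv2.morphologyEx(m,cv2.MORPH_OPEN,np.ones((9,9)))
    n,l,st,ce=cv2.connectedComponentsWithStats(m); i=l[r*k,r*k]
    cs,_=cv2.findContours((l==i).astype(np.uint8),0,cv2.CHAIN_APPROX_NONE)
    cn=cv2.convexHull(max(cs,key=cv2.contourArea)); e=cv2.fitEllipse(cn)
    ctr=np.array(e[0])/k+[u-r-.5+.5/k,v-r-.5+.5/k]
    return ctr,np.array(e[1])/k,seed
if __name__=="__main__":
    out={}
    for n,ps,pt,rs,rt in(("lid",(284,219),(230,283),11,13),("short",(293,246),(269,280),11,13),("plate",(314,340),(365,281),22,19)):
        a=blob(s,*ps,rs);b=blob(t,*pt,rt); p,e=tri(s,a[0],t,b[0]); out[n]=p
        print(n,a,b,p.round(4),round(e,4))
    d=out["short"]-out["lid"]; print(d,np.linalg.norm(d))
    a=cv2.resize(s["color"][230:380,270:390],(400,500),interpolation=cv2.INTER_CUBIC)
    b=cv2.resize(t["color"][195:315,315:411],(400,500),interpolation=cv2.INTER_CUBIC)
    save("press",np.hstack([a,b]))
E
python3 m.py
```

```text
lid (array([286.30584526, 183.67469025]), array([26.45359421, 86.82247162]), 88) (array([230.557477  , 282.59100246]), array([13.9985323 , 18.90541077]), 77) [0.472  0.2135 0.2673] 0.0328
short (array([292.21568298, 245.35760212]), array([ 8.09711456, 16.0494175 ]), 90) (array([267.88813114, 279.80192089]), array([12.63488197, 16.65782738]), 79) [0.4822 0.1306 0.0946] 0.0019
plate (array([313.8946209, 340.3761692]), array([28.96589851, 31.37327576]), 71) (array([364.96444893, 280.71082878]), array([25.93154716, 27.17347336]), 57) [ 0.4943 -0.1762  0.0137] 0.0032
[ 0.01017861 -0.08294117 -0.17265567] 0.19181454766220032
```

View pics/press.png

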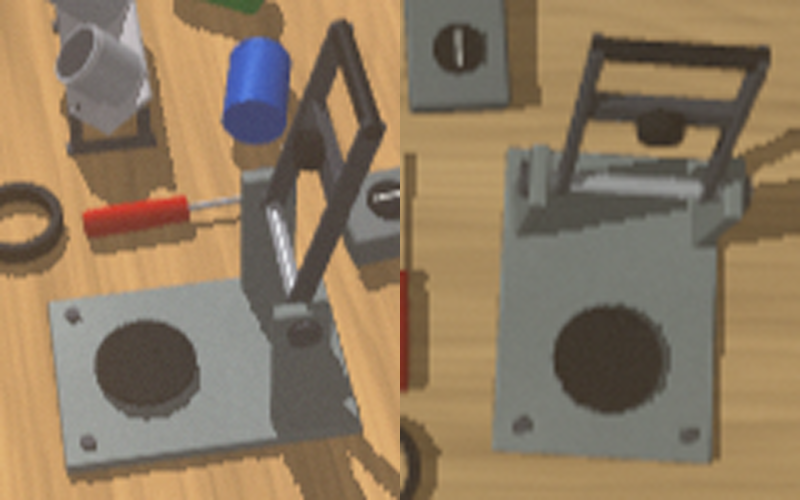

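The press crop shows the plate at side (314,340) and top (365,281), the base's front corners at top (338,303) and (390,305), and the handle ends at top (362,205) and (404,207). I'll tighten the masks and triangulate.

```bash
python3 - <<'E'
from m import *
for thr in (8,12,16,19):
  for n,ps,pt,rs,rt in(("lid",(284,219),(230,283),11,13),("short",(293,246),(269,280),11,13),("plate",(313,339),(365,281),22,19)):
    try:
        a=blob(s,*ps,rs,thr);b=blob(t,*pt,rt,thr); p,e=tri(s,a[0],t,b[0])
        print(thr,n,a[0].round(1),a[1].round(1),b[0].round(1),b[1].round(1),p.round(4),round(e,4))
    except Exception as x: print(thr,n,x)
for n,a,b in(("handle+y",(372,238.4),(362.3,205.1)),("handle-y",(384,268.4),(403.8,207)),("base+y",(285,320.6),(337.8,303)),("base-y",(289.5,368.6),(389.9,305.4))):
    p,e=tri(s,a,t,b); print(n,p.round(4),round(e,4), plane(t,*b,.012).round(4),plane(s,*a,.012).round(4))
E
```

```text
8 lid [282.5 218.1] [ 6.7 15.2] [229.9 282.7] [13.  17.2] [0.4683 0.2413 0.1159] 0.0004
8 short [292.3 245.5] [ 7.4 15.3] [267.9 279.7] [11.7 16.1] [0.4823 0.1307 0.0941] 0.0018
8 plate [313.3 339. ] [25.1 30.2] [364.6 280.8] [25.1 25.7] [ 0.4933 -0.1743  0.0181] 0.0026
12 lid [282.7 218.5] [ 7.6 16.9] [230.  282.8] [13.1 17.7] [0.4684 0.2412 0.1139] 0.0007
12 short [292.2 245.4] [ 7.7 15.6] [267.9 279.8] [12.  16.3] [0.4823 0.1306 0.0944] 0.0019
12 plate [313.4 339. ] [25.6 30.6] [364.6 280.8] [25.3 26.1] [ 0.4935 -0.1745  0.0182] 0.0029
16 lid [283.3 218.7] [ 9.4 17.4] [230.3 282.6] [13.7 18.2] [0.4697 0.2404 0.1135] 0.0021
16 short [292.2 245.4] [ 7.8 15.8] [267.9 279.8] [12.2 16.4] [0.4822 0.1306 0.0944] 0.0019
16 plate [313.4 339.1] [26.1 30.8] [364.8 280.7] [25.6 26.5] [ 0.4935 -0.1749  0.018 ] 0.0028
19 lid [283.4 218.5] [ 9.7 17.9] [230.4 282.6] [13.8 18.4] [0.4698 0.2399 0.1147] 0.0026
19 short [292.2 245.4] [ 7.9 15.9] [267.9 279.8] [12.5 16.6] [0.4822 0.1305 0.0946] 0.0019
19 plate [313.5 339.8] [27.9 30.6] [364.8 280.7] [25.9 26.8] [ 0.4937 -0.1754  0.0158] 0.0027
handle+y [ 0.661  -0.1281  0.3207] 0.0004 [ 0.7461 -0.168   0.012 ] [0.7567 0.1982 0.012 ]
handle-y [ 0.6598 -0.237   0.3235] 0.0032 [ 0.7432 -0.3078  0.012 ] [0.7588 0.0543 0.012 ]
base+y [ 0.423  -0.0889  0.0108] 0.0069 [ 0.4195 -0.0889  0.012 ] [ 0.4264 -0.0897  0.012 ]
base-y [ 0.4163 -0.2554  0.0176] 0.0025 [ 0.4153 -0.2565  0.012 ] [ 0.4177 -0.2516  0.012 ]
```

```bash
cat >> h.py <<'E'
def row(p,z,y,o=None):
    "row numbers from the measured pose to TCP p, tool z, closing line y"
    o=o or bot.observe(); z=np.array(z,float);z/=np.linalg.norm(z); y=np.array(y,float); y-=z*(y@z); y/=np.linalg.norm(y)
    T=R.from_matrix(np.c_[np.cross(y,z),y,z]); C=R.from_quat(o["ee_rot"])
    return np.r_[C.inv().apply(np.array(p)-o["ee_pos"])/.1,(C.inv()*T).as_rotvec()/np.pi].round(3)
psi=-.06; ax=np.array([-.7071*np.cos(psi),-.7071*np.sin(psi),.7071]); ry=np.array([-np.sin(psi),np.cos(psi),0])
L=np.array([.469,.2408,.1145])
py=np.array([.025,1,0])
E
python3 - <<'E'
from h import *
print(row(L+.07*ax+[0,0,.12],[0,0,-1],ry),L+.07*ax)
E
```

```text
[ 4.792e+00 -6.013e+00 -5.250e-01 -0.000e+00 -1.000e-03 -8.640e-01] [0.41959207 0.24376804 0.163997  ]
```

```bash

python3 -m handwheel '[{"x":0.4,"y":-0.5,"z":-0.55},{"x":0.8,"y":-1.0,"z":-0.55},{"x":0.8,"y":-1.0,"z":-0.55}]' 1
for i in 1 2 3 4 5; do python3 -m handwheel '[{"x":0.4,"y":-0.5},{"x":0.8,"y":-1.0},{"x":0.8,"y":-1.0}]' >/dev/null; done
python3 -m handwheel '[{"wz":-0.432},{"wz":-0.432},{"wz":-0.432},{"wz":-0.432},{"wz":-0.432},{"wz":-0.432},{"wz":-0.432},{"wz":-0.432}]'
python3 -m handwheel '[{"wz":-0.432},{"wz":-0.432},{"wz":-0.432},{"wz":-0.432},{"wz":-0.432},{"wz":-0.432},{"wz":-0.432},{"wz":-0.432}]'
python3 - <<'E'
from h import *
o=bot.observe();print(o["joint_positions"].round(2));print(row(L+.03*ax,-ax,ry,o))
E
```

```text
[-1.2   0.24 -0.01  1.32 -0.    1.57]
[ 5.049 -5.893  0.958 -0.334 -0.073 -0.805]schema error: expected keys x, y, z, wx, wy, wz
schema error: expected keys x, y, z, wx, wy, wz
schema error: expected keys x, y, z, wx, wy, wz
schema error: expected keys x, y, z, wx, wy, wz
schema error: expected keys x, y, z, wx, wy, wz
schema error: expected keys x, y, z, wx, wy, wz
schema error: expected keys x, y, z, wx, wy, wz
schema error: expected keys x, y, z, wx, wy, wz
```

```bash

python3 -m handwheel '[{"x":0.4,"y":-0.5,"z":-0.55,"wx":0,"wy":0,"wz":0},{"x":0.8,"y":-1.0,"z":-0.55,"wx":0,"wy":0,"wz":0},{"x":0.8,"y":-1.0,"z":-0.55,"wx":0,"wy":0,"wz":0}]' 1
python3 -m handwheel '[{"x":0.4,"y":-0.5,"z":0,"wx":0,"wy":0,"wz":0},{"x":0.8,"y":-1.0,"z":0,"wx":0,"wy":0,"wz":0}]'
python3 -m handwheel '[{"x":0.4,"y":-0.5,"z":0,"wx":0,"wy":0,"wz":0},{"x":0.8,"y":-1.0,"z":0,"wx":0,"wy":0,"wz":0}]'
python3 -m handwheel '[{"x":0.4,"y":-0.5,"z":0,"wx":0,"wy":0,"wz":0},{"x":0.8,"y":-1.0,"z":0,"wx":0,"wy":0,"wz":0}]'
python3 -m handwheel '[{"x":0.4,"y":-0.5,"z":0,"wx":0,"wy":0,"wz":0},{"x":0.8,"y":-1.0,"z":0,"wx":0,"wy":0,"wz":0}]'
python3 -m handwheel '[{"x":0.4,"y":-0.5,"z":0,"wx":0,"wy":0,"wz":0},{"x":0.8,"y":-1.0,"z":0,"wx":0,"wy":0,"wz":0}]'
python3 -m handwheel '[{"x":0,"y":0,"z":0,"wx":0,"wy":0,"wz":-0.06},{"x":0,"y":0,"z":0,"wx":0,"wy":0,"wz":-0.12},{"x":0,"y":0,"z":0,"wx":0,"wy":0,"wz":-0.18},{"x":0,"y":0,"z":0,"wx":0,"wy":0,"wz":-0.24},{"x":0,"y":0,"z":0,"wx":0,"wy":0,"wz":-0.30},{"x":0,"y":0,"z":0,"wx":0,"wy":0,"wz":-0.36},{"x":0,"y":0,"z":0,"wx":0,"wy":0,"wz":-0.42},{"x":0,"y":0,"z":0,"wx":0,"wy":0,"wz":-0.432}]'
python3 -m handwheel '[{"x":0,"y":0,"z":0,"wx":0,"wy":0,"wz":-0.06},{"x":0,"y":0,"z":0,"wx":0,"wy":0,"wz":-0.12},{"x":0,"y":0,"z":0,"wx":0,"wy":0,"wz":-0.18},{"x":0,"y":0,"z":0,"wx":0,"wy":0,"wz":-0.24},{"x":0,"y":0,"z":0,"wx":0,"wy":0,"wz":-0.30},{"x":0,"y":0,"z":0,"wx":0,"wy":0,"wz":-0.36},{"x":0,"y":0,"z":0,"wx":0,"wy":0,"wz":-0.42},{"x":0,"y":0,"z":0,"wx":0,"wy":0,"wz":-0.432}]'
python3 - <<'E'
from h import *
o=bot.observe();print(o["joint_positions"].round(2));print(row(L+.03*ax,-ax,ry,o))
E
```

```text
clock: 0.48
ee_pos: [0.2278, -0.3655, 0.2872]
ee_rot: [0.983, 0.184, 0.0, 0.0]
ft_force: [0.1, -0.1, -0.4]
gripper_width: 0.0854
gripper_force: 0.0
clock: 0.72
ee_pos: [0.2654, -0.2475, 0.2858]
ee_rot: [0.983, 0.182, -0.0, -0.0]
ft_force: [0.8, -0.7, 1.4]
gripper_width: 0.0855
gripper_force: 0.0
clock: 0.98
ee_pos: [0.3033, -0.128, 0.2861]
ee_rot: [0.983, 0.182, 0.0, 0.0]
ft_force: [1.9, -1.1, 0.2]
gripper_width: 0.0853
gripper_force: 0.0
clock: 1.23
ee_pos: [0.3412, -0.0085, 0.2862]
ee_rot: [0.983, 0.183, 0.0, 0.0]
ft_force: [1.4, -0.3, -0.4]
gripper_width: 0.0852
gripper_force: 0.0
clock: 1.48
ee_pos: [0.379, 0.111, 0.2861]
ee_rot: [0.983, 0.183, 0.0, 0.0]
ft_force: [1.5, -1.2, 0.3]
gripper_width: 0.0854
gripper_force: 0.0
clock: 1.72
ee_pos: [0.4276, 0.1957, 0.2858]
ee_rot: [0.979, 0.206, -0.003, -0.012]
ft_force: [0.7, -1.0, 0.6]
gripper_width: 0.0854
gripper_force: 0.0
clock: 2.72
ee_pos: [0.4275, 0.1929, 0.2858]
ee_rot: [0.634, 0.774, 0.005, -0.011]
ft_force: [0.2, -0.7, 0.2]
gripper_width: 0.0855
gripper_force: 0.0
clock: 3.72
ee_pos: [0.4275, 0.1929, 0.2857]
ee_rot: [0.008, 1.0, 0.011, -0.006]
ft_force: [-0.3, -0.8, -0.6]
gripper_width: 0.0856
gripper_force: 0.0
[ 0.41  0.13 -0.01  1.43  0.03  0.42]
[-0.213  0.461  1.509  0.012 -0.254  0.011]
```

```bash

python3 -m handwheel '[{"x":-0.1,"y":0.2,"z":0.1,"wx":0.002,"wy":-0.05,"wz":0.002},{"x":0.1,"y":0.46,"z":0.3,"wx":0.005,"wy":-0.1,"wz":0.005},{"x":0.2,"y":0.46,"z":0.5,"wx":0.01,"wy":-0.155,"wz":0.01},{"x":0.2,"y":0.46,"z":0.8,"wx":0.01,"wy":-0.21,"wz":0.01},{"x":0.2,"y":0.46,"z":0.8,"wx":0.012,"wy":-0.254,"wz":0.011},{"x":0.2,"y":0.46,"z":0.8,"wx":0.012,"wy":-0.254,"wz":0.011}]'
python3 - <<'E'
from h import *
o=bot.observe();print(o["joint_positions"].round(2));print(row(L+.02*ax,-ax,ry,o))
E
```

```text
clock: 4.47
ee_pos: [0.4052, 0.2405, 0.2054]
ee_rot: [0.028, 0.924, -0.013, 0.382]
ft_force: [0.0, 0.4, -1.2]
gripper_width: 0.0851
gripper_force: 0.0
[ 0.93 -0.14 -0.79  0.43 -0.63  0.82]
[ 0.191  0.043  0.893 -0.001 -0.     0.   ]
```

```bash

python3 -m handwheel '[{"x":0.19,"y":0.04,"z":0.3,"wx":0,"wy":0,"wz":0},{"x":0.19,"y":0.04,"z":0.6,"wx":0,"wy":0,"wz":0},{"x":0.19,"y":0.04,"z":0.89,"wx":0,"wy":0,"wz":0},{"x":0.19,"y":0.04,"z":0.89,"wx":0,"wy":0,"wz":0}]'
python3 - <<'E'
from h import *
o=bot.observe();print(row(L-.052*ax,-ax,ry,o))
s=vision.read_camera("side");t=vision.read_camera("top")
a=cv2.resize(s["color"][150:290,230:342],(400,500),interpolation=cv2.INTER_CUBIC)
b=cv2.resize(t["color"][215:340,190:290],(400,500),interpolation=cv2.INTER_CUBIC)
save("pre",np.hstack([a,b]))
E
```

```text
clock: 4.97
ee_pos: [0.4586, 0.242, 0.1304]
ee_rot: [0.031, 0.924, -0.012, 0.382]
ft_force: [-1.4, -0.2, 0.3]
gripper_width: 0.0851
gripper_force: 0.0
[ 0.038 -0.003  0.706 -0.001 -0.001 -0.001]
```

View pics/pre.png

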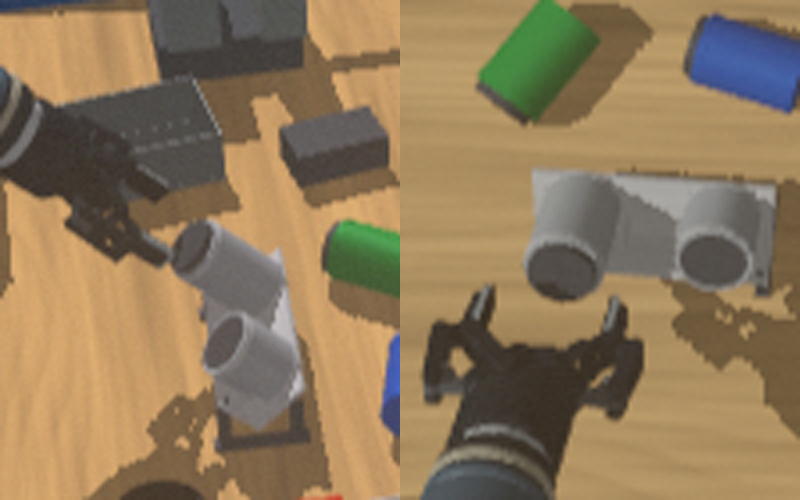

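The picture shows the open fingers in front of the tall tin's lid. In the top crop the tips are at (485,290) and (617,302), and the lid is at (563,272). I'll check the sideways alignment numerically.

```bash
python3 - <<'E'
from m import *
o=bot.observe(); C=R.from_quat(o["ee_rot"])
for c,n in((t,"top"),(s,"side")):
    print(n,[proj(c,o["ee_pos"]+C.apply([0,k,-.013])).round(1).tolist() for k in(-.046,.046)],"lid",proj(c,L).round(1), "foot",proj(c,L-.093*ax).round(1))
E
```

```text
top [[243.3, 290.0], [211.8, 287.2]] lid [230.1 282.5] foot [236.  263.5]
side [[276.4, 221.9], [274.9, 203.6]] lid [282.7 218.5] foot [304.2 231.8]
```

```bash

python3 -m handwheel '[{"x":0.04,"y":0,"z":0.18,"wx":0,"wy":0,"wz":0},{"x":0.04,"y":0,"z":0.36,"wx":0,"wy":0,"wz":0},{"x":0.04,"y":0,"z":0.54,"wx":0,"wy":0,"wz":0},{"x":0.04,"y":0,"z":0.7,"wx":0,"wy":0,"wz":0},{"x":0.04,"y":0,"z":0.7,"wx":0,"wy":0,"wz":0}]'
python3 -m handwheel '[{"x":0,"y":0,"z":0,"wx":0,"wy":0,"wz":0},{"x":0,"y":0,"z":0,"wx":0,"wy":0,"wz":0},{"x":0,"y":0,"z":0,"wx":0,"wy":0,"wz":0},{"x":0,"y":0,"z":0,"wx":0,"wy":0,"wz":0},{"x":0,"y":0,"z":0,"wx":0,"wy":0,"wz":0},{"x":0,"y":0,"z":0,"wx":0,"wy":0,"wz":0}]' -1 45
python3 -c "
from h import *
print(row(bot.observe()['ee_pos']+[0,0,.14],-ax,ry))"
```

```text
clock: 5.7
ee_pos: [0.5041, 0.2397, 0.0794]
ee_rot: [0.03, 0.923, -0.011, 0.383]
ft_force: [0.2, 0.2, -0.5]
gripper_width: 0.0853
gripper_force: 0.0
clock: 6.45
ee_pos: [0.5035, 0.2399, 0.0801]
ee_rot: [0.03, 0.923, -0.011, 0.384]
ft_force: [-6.4, 0.5, 7.0]
gripper_width: 0.0591
gripper_force: 46.7
[-0.992  0.004 -0.988  0.     0.001 -0.001]
```

```bash

python3 -m handwheel '[{"x":-0.1,"y":0,"z":-0.1,"wx":0,"wy":0,"wz":0},{"x":-0.3,"y":0,"z":-0.3,"wx":0,"wy":0,"wz":0},{"x":-0.6,"y":0,"z":-0.6,"wx":0,"wy":0,"wz":0},{"x":-0.9,"y":0,"z":-0.9,"wx":0,"wy":0,"wz":0},{"x":-1,"y":0,"z":-1,"wx":0,"wy":0,"wz":0},{"x":-1,"y":0,"z":-1,"wx":0,"wy":0,"wz":0}]'
python3 - <<'E'
from h import *
o=bot.observe();print(o["joint_positions"].round(2))
print(row(o["ee_pos"]+[-.07,-.03,0.03],[0,0,-1],py,o))
E
```

```text
clock: 7.2
ee_pos: [0.5032, 0.2394, 0.2217]
ee_rot: [0.03, 0.923, -0.011, 0.384]
ft_force: [0.3, 0.5, -3.5]
gripper_width: 0.0595
gripper_force: 50.0
[ 0.72 -0.06 -0.69  0.32 -0.52  0.62]
[ 0.266 -0.342 -0.694 -0.004  0.251 -0.012]
```

```bash

python3 -m handwheel '[{"x":0.05,"y":-0.05,"z":-0.12,"wx":-0.001,"wy":0.04,"wz":-0.002},{"x":0.1,"y":-0.1,"z":-0.25,"wx":-0.001,"wy":0.085,"wz":-0.004},{"x":0.15,"y":-0.17,"z":-0.4,"wx":-0.002,"wy":0.13,"wz":-0.006},{"x":0.2,"y":-0.25,"z":-0.55,"wx":-0.003,"wy":0.175,"wz":-0.008},{"x":0.27,"y":-0.34,"z":-0.69,"wx":-0.004,"wy":0.22,"wz":-0.01},{"x":0.27,"y":-0.34,"z":-0.69,"wx":-0.004,"wy":0.251,"wz":-0.012},{"x":0.27,"y":-0.34,"z":-0.69,"wx":-0.004,"wy":0.251,"wz":-0.012}]'
python3 - <<'E'
from h import *
o=bot.observe();print(o["joint_positions"].round(2))
print(row([.4945,-.1755,.2],[0,0,-1],py,o))
E
```

```text
clock: 8.07
ee_pos: [0.4344, 0.2092, 0.248]
ee_rot: [0.013, 1.0, -0.001, -0.002]
ft_force: [-0.5, 0.9, -4.3]
gripper_width: 0.0593
gripper_force: 49.8
[ 0.45  0.16 -0.07  1.35 -0.    0.48]
[-7.040e-01 -3.828e+00  4.880e-01 -1.000e-03 -1.000e-03 -0.000e+00]
```

```bash

python3 -m handwheel '[{"x":-0.06,"y":-0.3,"z":0,"wx":0,"wy":0,"wz":0},{"x":-0.12,"y":-0.63,"z":0,"wx":0,"wy":0,"wz":0},{"x":-0.18,"y":-0.96,"z":0,"wx":0,"wy":0,"wz":0}]'
python3 -m handwheel '[{"x":-0.06,"y":-0.32,"z":0,"wx":0,"wy":0,"wz":0},{"x":-0.12,"y":-0.64,"z":0,"wx":0,"wy":0,"wz":0},{"x":-0.18,"y":-0.96,"z":0,"wx":0,"wy":0,"wz":0}]'
python3 -m handwheel '[{"x":-0.06,"y":-0.32,"z":0,"wx":0,"wy":0,"wz":0},{"x":-0.12,"y":-0.64,"z":0,"wx":0,"wy":0,"wz":0},{"x":-0.18,"y":-0.96,"z":0,"wx":0,"wy":0,"wz":0}]'
python3 -m handwheel '[{"x":-0.06,"y":-0.35,"z":0,"wx":0,"wy":0,"wz":0},{"x":-0.12,"y":-0.65,"z":0,"wx":0,"wy":0,"wz":0},{"x":-0.17,"y":-0.95,"z":0.3,"wx":0,"wy":0,"wz":0},{"x":-0.17,"y":-0.95,"z":0.5,"wx":0,"wy":0,"wz":0},{"x":-0.17,"y":-0.95,"z":0.5,"wx":0,"wy":0,"wz":0}]'
python3 - <<'E'
from h import *
o=bot.observe();print(o["joint_positions"].round(2))
print(row([.4945,-.1755,.1],[0,0,-1],py,o))
s=vision.read_camera("side");t=vision.read_camera("top")
np.save("side2.npy",s);np.save("top2.npy",t)
a=cv2.resize(s["color"][230:380,250:370],(400,500),interpolation=cv2.INTER_CUBIC)
b=cv2.resize(t["color"][195:315,315:411],(400,500),interpolation=cv2.INTER_CUBIC)
save("over",np.hstack([a,b]))
E
```

```text
clock: 8.45
ee_pos: [0.4484, 0.1122, 0.2492]
ee_rot: [0.012, 1.0, -0.001, -0.001]
ft_force: [0.2, 0.5, -3.4]
gripper_width: 0.059
gripper_force: 50.1
clock: 8.82
ee_pos: [0.464, 0.0158, 0.2494]
ee_rot: [0.012, 1.0, -0.001, -0.001]
ft_force: [1.3, 0.1, -3.5]
gripper_width: 0.0593
gripper_force: 50.1
clock: 9.2
ee_pos: [0.4797, -0.0805, 0.2495]
ee_rot: [0.012, 1.0, -0.001, -0.001]
ft_force: [0.7, -0.2, -3.9]
gripper_width: 0.0593
gripper_force: 50.1
clock: 9.82
ee_pos: [0.4932, -0.1747, 0.1984]
ee_rot: [0.013, 1.0, -0.001, -0.003]
ft_force: [-0.3, 0.6, -3.5]
gripper_width: 0.0592
gripper_force: 50.5
[-0.34  0.25 -0.08  1.24 -0.   -0.31]
[-0.019 -0.007  0.984 -0.    -0.002 -0.   ]
```

View pics/over.png

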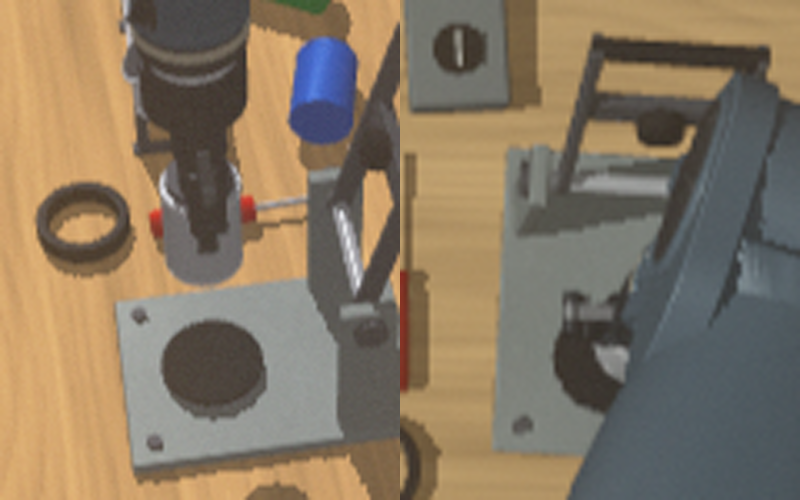

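The side crop shows the tin upright in the fingers above the press, with its edges at about u=163 to 243 and its foot at about v=283. I'll measure its offset in the hand.

```bash
python3 - <<'E'
from h import *
s=np.load("side2.npy",allow_pickle=True).item(); o=bot.observe(); p=o["ee_pos"]; ez=R.from_quat(o["ee_rot"]).apply([0,0,1])
hsv=cv2.cvtColor(s["color"],cv2.COLOR_RGB2HSV)
m=((hsv[...,1]<60)&(hsv[...,2]>85)).astype(np.uint8)
print("tool z",ez.round(4))
for v in range(294,318,2):
    x=np.where(m[v,292:330])[0]+292; print(v,(x.min()-.0,x.max()+1.) if len(x) else None,end=" ")
a=np.linspace(0,2*np.pi,200)
for h in (.041,):
    pts=np.array([proj(s,q) for z in np.linspace(0,.085,80) for q in (p+ez*h-ez*z+.03*np.c_[np.cos(a),np.sin(a),0*a])])
    print("\npred foot",h,"lowest v",pts[:,1].max().round(1))
    for v in range(294,318,4):
        k=pts[abs(pts[:,1]-v-.5)<.6]; print(v,k[:,0].min().round(1) if len(k) else 0,k[:,0].max().round(1) if len(k) else 0)
E
```

```text
tool z [-0.0017 -0.0018 -1.    ]
294 (np.float64(299.0), np.float64(322.0)) 296 (np.float64(299.0), np.float64(322.0)) 298 (np.float64(299.0), np.float64(322.0)) 300 (np.float64(299.0), np.float64(323.0)) 302 (np.float64(299.0), np.float64(323.0)) 304 (np.float64(299.0), np.float64(323.0)) 306 (np.float64(300.0), np.float64(323.0)) 308 (np.float64(300.0), np.float64(323.0)) 310 (np.float64(301.0), np.float64(322.0)) 312 (np.float64(302.0), np.float64(320.0)) 314 (np.float64(305.0), np.float64(317.0)) 316 (np.float64(313.0), np.float64(330.0)) 
pred foot 0.041 lowest v 314.8
294 298.5 322.5
298 298.8 322.6
302 299.2 322.8
306 299.5 322.8
310 300.7 321.4
314 305.8 315.9
```

```bash
python3 - <<'E'
from m import *
for thr in(12,16):
  a=blob(s,313,339,22,thr);b=blob(t,365,281,19,thr)
  for z in(.018,.023,.03): print(z,plane(s,*a[0],z).round(4),plane(t,*b[0],z).round(4))
E
```

```text
0.018 [ 0.4949 -0.1742  0.018 ] [ 0.4921 -0.1745  0.018 ]
0.023 [ 0.4945 -0.1779  0.023 ] [ 0.4916 -0.1738  0.023 ]
0.03 [ 0.4939 -0.1831  0.03  ] [ 0.4909 -0.1729  0.03  ]
0.018 [ 0.4949 -0.1748  0.018 ] [ 0.4921 -0.1749  0.018 ]
0.023 [ 0.4945 -0.1785  0.023 ] [ 0.4916 -0.1742  0.023 ]
0.03 [ 0.4939 -0.1837  0.03  ] [ 0.4909 -0.1733  0.03  ]
```

```bash
cat > ck.py <<'E'
from h import *
o=bot.observe(); f=o["ft_force"]; print(o["clock"],o["ee_pos"].round(4),f.round(1)); raise SystemExit(bool(f[2]>-1.0))
E
python3 -m handwheel '[{"x":0,"y":-0.01,"z":0.3,"wx":0,"wy":-0.001,"wz":0},{"x":0,"y":-0.01,"z":0.6,"wx":0,"wy":-0.001,"wz":0},{"x":0,"y":-0.01,"z":0.9,"wx":0,"wy":-0.001,"wz":0},{"x":0,"y":-0.01,"z":1.0,"wx":0,"wy":-0.001,"wz":0},{"x":0,"y":-0.01,"z":1.0,"wx":0,"wy":-0.001,"wz":0},{"x":0,"y":-0.01,"z":1.0,"wx":0,"wy":-0.001,"wz":0}]'
python3 -m handwheel '[{"x":0,"y":0,"z":0.05,"wx":0,"wy":0,"wz":0},{"x":0,"y":0,"z":0.1,"wx":0,"wy":0,"wz":0},{"x":0,"y":0,"z":0.15,"wx":0,"wy":0,"wz":0},{"x":0,"y":0,"z":0.15,"wx":0,"wy":0,"wz":0}]' >/dev/null
python3 ck.py && 
python3 -m handwheel '[{"x":0,"y":0,"z":0.007,"wx":0,"wy":0,"wz":0},{"x":0,"y":0,"z":0.014,"wx":0,"wy":0,"wz":0},{"x":0,"y":0,"z":0.02,"wx":0,"wy":0,"wz":0}]' >/dev/null && python3 ck.py && 
python3 -m handwheel '[{"x":0,"y":0,"z":0.007,"wx":0,"wy":0,"wz":0},{"x":0,"y":0,"z":0.014,"wx":0,"wy":0,"wz":0},{"x":0,"y":0,"z":0.02,"wx":0,"wy":0,"wz":0}]' >/dev/null && python3 ck.py && 
python3 -m handwheel '[{"x":0,"y":0,"z":0.007,"wx":0,"wy":0,"wz":0},{"x":0,"y":0,"z":0.014,"wx":0,"wy":0,"wz":0},{"x":0,"y":0,"z":0.02,"wx":0,"wy":0,"wz":0}]' >/dev/null && python3 ck.py && 
python3 -m handwheel '[{"x":0,"y":0,"z":0.007,"wx":0,"wy":0,"wz":0},{"x":0,"y":0,"z":0.014,"wx":0,"wy":0,"wz":0},{"x":0,"y":0,"z":0.02,"wx":0,"wy":0,"wz":0}]' >/dev/null && python3 ck.py && 
python3 -m handwheel '[{"x":0,"y":0,"z":0.007,"wx":0,"wy":0,"wz":0},{"x":0,"y":0,"z":0.014,"wx":0,"wy":0,"wz":0},{"x":0,"y":0,"z":0.02,"wx":0,"wy":0,"wz":0}]' >/dev/null && python3 ck.py && 
python3 -m handwheel '[{"x":0,"y":0,"z":0.007,"wx":0,"wy":0,"wz":0},{"x":0,"y":0,"z":0.014,"wx":0,"wy":0,"wz":0},{"x":0,"y":0,"z":0.02,"wx":0,"wy":0,"wz":0}]' >/dev/null && python3 ck.py
```

```text
clock: 10.68
ee_pos: [0.4956, -0.1766, 0.1018]
ee_rot: [0.012, 1.0, -0.001, 0.002]
ft_force: [1.0, 1.0, -4.0]
gripper_width: 0.0592
gripper_force: 50.4
11.175 [ 0.4942 -0.1763  0.0848] [-0.  -0.6 -5.4]
11.55 [ 0.4947 -0.1764  0.0834] [-0.6 -0.3 -4.9]
11.925 [ 0.4947 -0.1764  0.0813] [-0.1 -0.1 -3.3]
12.3 [ 0.4946 -0.1764  0.0793] [-0.7  0.  -3.2]
12.675 [ 0.4947 -0.1764  0.0773] [-0.7 -0.3 -3.2]
13.05 [ 0.4947 -0.1764  0.0753] [-0.5  0.4 -3.4]
13.425 [ 0.4947 -0.1764  0.0733] [-0.5 -0.2 -4.1]
```

```bash

python3 -m handwheel '[{"x":0.01,"y":0,"z":0.007,"wx":0,"wy":0,"wz":0},{"x":0.01,"y":0,"z":0.014,"wx":0,"wy":0,"wz":0},{"x":0.01,"y":0,"z":0.02,"wx":0,"wy":0,"wz":0}]' >/dev/null && python3 ck.py && 
python3 -m handwheel '[{"x":0,"y":0,"z":0.006,"wx":0,"wy":0,"wz":0},{"x":0,"y":0,"z":0.011,"wx":0,"wy":0,"wz":0},{"x":0,"y":0,"z":0.015,"wx":0,"wy":0,"wz":0}]' >/dev/null && python3 ck.py && 
python3 -m handwheel '[{"x":0,"y":0,"z":0.006,"wx":0,"wy":0,"wz":0},{"x":0,"y":0,"z":0.011,"wx":0,"wy":0,"wz":0},{"x":0,"y":0,"z":0.015,"wx":0,"wy":0,"wz":0}]' >/dev/null && python3 ck.py && 
python3 -m handwheel '[{"x":0,"y":0,"z":0.006,"wx":0,"wy":0,"wz":0},{"x":0,"y":0,"z":0.011,"wx":0,"wy":0,"wz":0},{"x":0,"y":0,"z":0.015,"wx":0,"wy":0,"wz":0}]' >/dev/null && python3 ck.py && 
python3 -m handwheel '[{"x":0,"y":0,"z":0.006,"wx":0,"wy":0,"wz":0},{"x":0,"y":0,"z":0.011,"wx":0,"wy":0,"wz":0},{"x":0,"y":0,"z":0.015,"wx":0,"wy":0,"wz":0}]' >/dev/null && python3 ck.py && 
python3 -m handwheel '[{"x":0,"y":0,"z":0.006,"wx":0,"wy":0,"wz":0},{"x":0,"y":0,"z":0.011,"wx":0,"wy":0,"wz":0},{"x":0,"y":0,"z":0.015,"wx":0,"wy":0,"wz":0}]' >/dev/null && python3 ck.py && 
python3 -m handwheel '[{"x":0,"y":0,"z":0.006,"wx":0,"wy":0,"wz":0},{"x":0,"y":0,"z":0.011,"wx":0,"wy":0,"wz":0},{"x":0,"y":0,"z":0.015,"wx":0,"wy":0,"wz":0}]' >/dev/null && python3 ck.py
```

```text
13.8 [ 0.4936 -0.1764  0.0713] [ 0.7  0.3 -3.7]
14.175 [ 0.4937 -0.1764  0.0698] [-0.7 -0.3 -4. ]
14.55 [ 0.4936 -0.1764  0.0683] [-0.2 -0.3 -3.9]
14.925 [ 0.4937 -0.1764  0.0668] [-1.4  0.3 -4. ]
15.3 [ 0.4937 -0.1764  0.0653] [-0.1 -0.1 -3.7]
15.675 [ 0.4938 -0.1764  0.0642] [-2.4  1.2  5.5]
```

```bash

python3 -m handwheel '[{"x":0,"y":0,"z":-0.003,"wx":0,"wy":0,"wz":0},{"x":0,"y":0,"z":-0.003,"wx":0,"wy":0,"wz":0}]'
python3 -m handwheel '[{"x":0,"y":0,"z":-0.003,"wx":0,"wy":0,"wz":0},{"x":0,"y":0,"z":-0.003,"wx":0,"wy":0,"wz":0},{"x":0,"y":0,"z":-0.003,"wx":0,"wy":0,"wz":0},{"x":0,"y":0,"z":-0.003,"wx":0,"wy":0,"wz":0},{"x":0,"y":0,"z":-0.003,"wx":0,"wy":0,"wz":0},{"x":0,"y":0,"z":-0.003,"wx":0,"wy":0,"wz":0}]' 1
python3 -m handwheel '[{"x":0,"y":0,"z":-0.1,"wx":0,"wy":0,"wz":0},{"x":0,"y":0,"z":-0.3,"wx":0,"wy":0,"wz":0},{"x":0,"y":0,"z":-0.6,"wx":0,"wy":0,"wz":0},{"x":0,"y":0,"z":-1,"wx":0,"wy":0,"wz":0}]'
python3 -m handwheel '[{"x":0.4,"y":0,"z":-0.5,"wx":0,"wy":0,"wz":0},{"x":0.8,"y":0,"z":-1,"wx":0,"wy":0,"wz":0},{"x":0.8,"y":0,"z":-1,"wx":0,"wy":0,"wz":0}]'
python3 -m handwheel '[{"x":0,"y":-0.2,"z":-0.5,"wx":0,"wy":0,"wz":0},{"x":0,"y":-0.2,"z":-1,"wx":0,"wy":0,"wz":0},{"x":0,"y":-0.2,"z":-1,"wx":0,"wy":0,"wz":0}]'
python3 - <<'E'
from h import *
o=bot.observe();print(o["joint_positions"].round(2))
s=vision.read_camera("side");t=vision.read_camera("top")
np.save("side3.npy",s);np.save("top3.npy",t)
a=cv2.resize(s["color"][240:380,270:382],(400,500),interpolation=cv2.INTER_CUBIC)
b=cv2.resize(t["color"][195:315,315:411],(400,500),interpolation=cv2.INTER_CUBIC)
save("placed",np.hstack([a,b]))
E
```

```text
clock: 15.92
ee_pos: [0.4938, -0.1764, 0.0643]
ee_rot: [0.012, 1.0, -0.001, 0.001]
ft_force: [-2.4, 0.4, 4.0]
gripper_width: 0.0591
gripper_force: 50.8
clock: 16.68
ee_pos: [0.4937, -0.1764, 0.0644]
ee_rot: [0.012, 1.0, -0.001, 0.001]
ft_force: [0.3, 0.2, -0.1]
gripper_width: 0.0854
gripper_force: 0.0
clock: 17.18
ee_pos: [0.4931, -0.1761, 0.1656]
ee_rot: [0.012, 1.0, -0.0, 0.0]
ft_force: [0.8, -0.7, 0.1]
gripper_width: 0.0854
gripper_force: 0.0
clock: 17.55
ee_pos: [0.4129, -0.1746, 0.2688]
ee_rot: [0.013, 1.0, -0.002, 0.004]
ft_force: [0.8, -0.5, -0.2]
gripper_width: 0.0855
gripper_force: 0.0
clock: 17.92
ee_pos: [0.4142, -0.1947, 0.3673]
ee_rot: [0.013, 1.0, -0.002, 0.003]
ft_force: [0.1, 0.1, -0.5]
gripper_width: 0.0854
gripper_force: 0.0
[-0.44  0.11  0.17  1.62 -0.   -0.41]
```

View pics/placed.png

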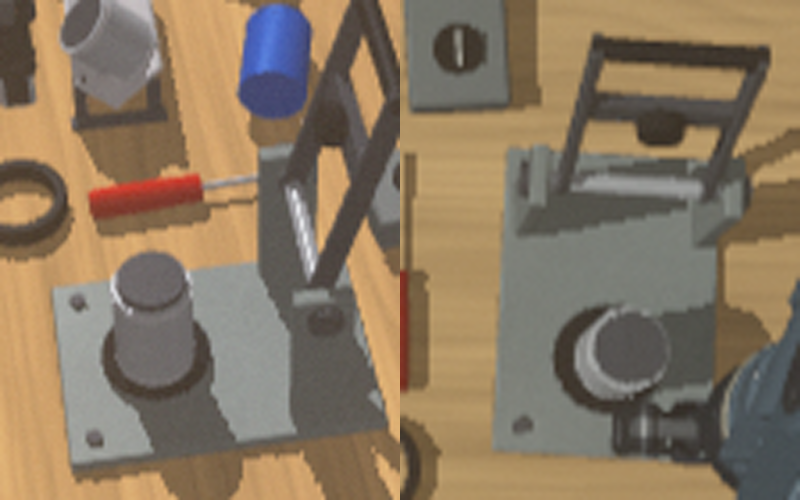

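The tin stands on the plate with its lid proud. In the side crop the lid is at (153,280), and the plate ring shows evenly round the foot. Next is the handle: yaw the tool, tilt it 20° forward and move in above the bar.

```bash
cat >> h.py <<'E'
H=np.array([.609,-.1784,.136]); px=np.array([.9997,-.025,0]); pyy=np.array([.025,.9997,0])
def lev(th,pitch,back=0.,g=.0187):
    "TCP pose holding the bar at lever angle th, tool pointing 'pitch' rad below horizontal"
    a=th-.262; G=H+.19*(-np.sin(a)*px+np.cos(a)*np.array([0,0,1]))
    z=np.cos(pitch)*px-np.sin(pitch)*np.array([0,0,1]); y=np.cross(z,pyy)
    return G+(g-back)*z,z,y
E
python3 -m handwheel '[{"x":0,"y":0,"z":-0.1,"wx":0,"wy":0,"wz":0.055},{"x":0,"y":0,"z":-0.3,"wx":0,"wy":0,"wz":0.11},{"x":0,"y":0,"z":-0.5,"wx":0,"wy":0,"wz":0.165},{"x":0,"y":0,"z":-0.6,"wx":0,"wy":0,"wz":0.22},{"x":0,"y":0,"z":-0.6,"wx":0,"wy":0,"wz":0.275},{"x":0,"y":0,"z":-0.6,"wx":0,"wy":0,"wz":0.33},{"x":0,"y":0,"z":-0.6,"wx":0,"wy":0,"wz":0.385},{"x":0,"y":0,"z":-0.6,"wx":0,"wy":0,"wz":0.44}]'
python3 - <<'E'
from h import *
o=bot.observe();print(o["joint_positions"].round(2))
p,z,y=lev(0,1.22,.08);print(p,z,y,row(p,z,y,o))
E
```

```text
clock: 19.02
ee_pos: [0.4127, -0.1937, 0.4228]
ee_rot: [0.649, 0.761, -0.0, -0.001]
ft_force: [-1.0, 0.4, 0.4]
gripper_width: 0.0853
gripper_force: 0.0
[-0.44  0.13  0.34  1.78 -0.    0.97]
[ 0.63713851 -0.17910367  0.37708283] [ 0.34354265 -0.00859114 -0.93909936] [ 0.93881763 -0.02347748  0.34365437] [-0.209  2.24   0.454 -0.112 -0.01   0.058]
```

```bash

python3 -m handwheel '[{"x":0,"y":0.2,"z":0,"wx":-0.03,"wy":0,"wz":0.02},{"x":-0.1,"y":0.5,"z":0,"wx":-0.06,"wy":-0.005,"wz":0.04},{"x":-0.1,"y":0.9,"z":0,"wx":-0.09,"wy":-0.01,"wz":0.058},{"x":-0.1,"y":1,"z":0,"wx":-0.112,"wy":-0.01,"wz":0.058},{"x":-0.1,"y":1,"z":0,"wx":-0.112,"wy":-0.01,"wz":0.058}]'
python3 - <<'E'
from h import *
o=bot.observe();print(o["joint_positions"].round(2))
p,z,y=lev(0,1.22,.07);print(row(p,z,y,o))
E
```

```text
clock: 19.65
ee_pos: [0.5122, -0.187, 0.4229]
ee_rot: [0.703, 0.689, 0.123, 0.125]
ft_force: [-0.2, -0.4, -0.4]
gripper_width: 0.0853
gripper_force: 0.0
[-0.43  0.02  0.15  1.37  0.14  1.19]
[ 1.030e-01  1.013e+00  9.590e-01  0.000e+00 -1.000e-03  1.000e-03]
```

```bash

python3 -m handwheel '[{"x":0.05,"y":0.4,"z":0,"wx":0,"wy":0,"wz":0},{"x":0.1,"y":0.8,"z":0.1,"wx":0,"wy":0,"wz":0},{"x":0.1,"y":1.0,"z":0.4,"wx":0,"wy":0,"wz":0},{"x":0.1,"y":1.0,"z":0.8,"wx":0,"wy":0,"wz":0},{"x":0.1,"y":1.0,"z":0.8,"wx":0,"wy":0,"wz":0}]'
python3 - <<'E'
from h import *
o=bot.observe();print(o["joint_positions"].round(2))
p,z,y=lev(0,1.22,0);print(row(p,z,y,o))
s=vision.read_camera("side");t=vision.read_camera("top")
C=R.from_quat(o["ee_rot"])
a=cv2.resize(s["color"][170:310,310:422],(400,500),interpolation=cv2.INTER_CUBIC)
b=cv2.resize(t["color"][170:270,340:420],(400,500),interpolation=cv2.INTER_CUBIC)
save("lever",np.hstack([a,b]))
E
```

```text
clock: 20.27
ee_pos: [0.6339, -0.1796, 0.3793]
ee_rot: [0.704, 0.689, 0.121, 0.122]
ft_force: [-0.7, -0.0, -0.1]
gripper_width: 0.0852
gripper_force: 0.0
[-0.32  0.21  0.26  1.29  0.1   1.28]
[ 0.002  0.028  0.832 -0.002 -0.001  0.001]
```

View pics/lever.png

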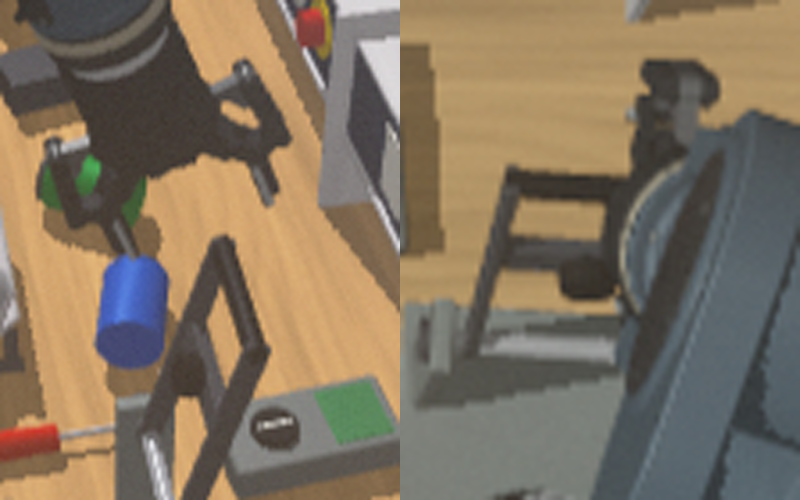

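The bar lies between the open fingers, below them (side crop bar 243,297, tips 130,250 and 268,200). I'll advance and close softly.

```bash

python3 -m handwheel '[{"x":0,"y":0.03,"z":0.25,"wx":0,"wy":0,"wz":0},{"x":0,"y":0.03,"z":0.5,"wx":0,"wy":0,"wz":0},{"x":0,"y":0.03,"z":0.7,"wx":0,"wy":0,"wz":0},{"x":0,"y":0.03,"z":0.83,"wx":0,"wy":0,"wz":0},{"x":0,"y":0.03,"z":0.83,"wx":0,"wy":0,"wz":0}]'
python3 -m handwheel '[{"x":0,"y":0,"z":0,"wx":0,"wy":0,"wz":0},{"x":0,"y":0,"z":0,"wx":0,"wy":0,"wz":0},{"x":0,"y":0,"z":0,"wx":0,"wy":0,"wz":0},{"x":0,"y":0,"z":0,"wx":0,"wy":0,"wz":0},{"x":0,"y":0,"z":0,"wx":0,"wy":0,"wz":0},{"x":0,"y":0,"z":0,"wx":0,"wy":0,"wz":0},{"x":0,"y":0,"z":0,"wx":0,"wy":0,"wz":0},{"x":0,"y":0,"z":0,"wx":0,"wy":0,"wz":0}]' -1 20
python3 -m handwheel '[{"x":0,"y":0,"z":0,"wx":0,"wy":0,"wz":0},{"x":0,"y":0,"z":0,"wx":0,"wy":0,"wz":0}]'
```

```text
clock: 21.0
ee_pos: [0.6662, -0.1808, 0.3077]
ee_rot: [0.703, 0.689, 0.123, 0.126]
ft_force: [-0.6, 0.3, 0.1]
gripper_width: 0.0857
gripper_force: 0.0
clock: 22.0
ee_pos: [0.6639, -0.1807, 0.3067]
ee_rot: [0.704, 0.689, 0.122, 0.124]
ft_force: [-12.1, -0.2, 3.8]
gripper_width: 0.0151
gripper_force: 20.6
clock: 22.25
ee_pos: [0.664, -0.1807, 0.3067]
ee_rot: [0.704, 0.689, 0.122, 0.124]
ft_force: [-13.7, -0.6, 4.1]
gripper_width: 0.015
gripper_force: 20.6
```

```bash
cat >> h.py <<'E'
def seg(t0,p0,t1,p1,n):
    p,z,y=lev(t0,p0); o={"ee_pos":p,"ee_rot":R.from_matrix(np.c_[np.cross(y,z),y,z]).as_quat()}
    for k in range(1,n+1):
        r=row(*lev(t0+(t1-t0)*k/n,p0+(p1-p0)*k/n),o); print(r.tolist())
def ang(o=None,g=.0187):
    o=o or bot.observe(); G=o["ee_pos"]-g*R.from_quat(o["ee_rot"]).apply([0,0,1])-H
    x=G@px; return np.arctan2(-x,G[2])+.262,np.hypot(x,G[2])
E
python3 -c "
from h import *
print(ang());seg(0,1.22,.4,1.17,6);print();seg(.4,1.17,.85,1.05,6);print();seg(.85,1.05,1.25,.9,6);print();seg(1.25,.9,1.6,.78,6)"
```

```text
(np.float64(0.00939555919463586), np.float64(0.19439466047573997))
[0.0, -0.104, -0.069, -0.003, 0.0, -0.0]
[-0.0, -0.213, -0.132, -0.005, 0.0, -0.0]
[-0.0, -0.326, -0.186, -0.008, 0.0, -0.0]
[-0.0, -0.442, -0.233, -0.011, 0.0, -0.0]
[0.0, -0.561, -0.272, -0.013, 0.0, -0.0]
[-0.0, -0.682, -0.303, -0.016, 0.0, -0.0]

[0.0, -0.135, -0.032, -0.006, 0.0, -0.0]
[-0.0, -0.272, -0.053, -0.013, 0.0, -0.0]
[-0.0, -0.411, -0.064, -0.019, 0.0, -0.0]
[-0.0, -0.549, -0.065, -0.025, 0.0, -0.0]
[-0.0, -0.688, -0.054, -0.032, 0.0, -0.0]
[-0.0, -0.825, -0.033, -0.038, 0.0, -0.0]

[-0.0, -0.121, 0.013, -0.008, 0.0, -0.0]
[-0.0, -0.242, 0.034, -0.016, 0.0, -0.0]
[0.0, -0.36, 0.063, -0.024, 0.0, 0.0]
[-0.0, -0.476, 0.1, -0.032, 0.0, 0.0]
[0.0, -0.59, 0.145, -0.04, 0.0, -0.0]
[0.0, -0.7, 0.197, -0.048, 0.0, -0.0]

[-0.0, -0.1, 0.038, -0.006, 0.0, -0.0]
[-0.0, -0.199, 0.081, -0.013, -0.0, -0.0]
[-0.0, -0.294, 0.13, -0.019, -0.0, -0.0]
[-0.0, -0.386, 0.185, -0.025, 0.0, -0.0]
[-0.0, -0.475, 0.246, -0.032, -0.0, 0.0]
[-0.0, -0.561, 0.311, -0.038, 0.0, -0.0]
```

```bash

python3 -m handwheel '[{"x":0,"y":-0.07,"z":-0.05,"wx":-0.002,"wy":0,"wz":0},{"x":0,"y":-0.16,"z":-0.1,"wx":-0.004,"wy":0,"wz":0},{"x":0,"y":-0.27,"z":-0.16,"wx":-0.007,"wy":0,"wz":0},{"x":0,"y":-0.38,"z":-0.21,"wx":-0.009,"wy":0,"wz":0},{"x":0,"y":-0.5,"z":-0.25,"wx":-0.012,"wy":0,"wz":0},{"x":0,"y":-0.6,"z":-0.285,"wx":-0.014,"wy":0,"wz":0},{"x":0,"y":-0.682,"z":-0.303,"wx":-0.016,"wy":0,"wz":0}]' -1 40
python3 -c "
from h import *
print(ang())"
```

```text
clock: 23.12
ee_pos: [0.5929, -0.178, 0.3145]
ee_rot: [0.699, 0.686, 0.143, 0.145]
ft_force: [5.8, 5.9, 2.6]
gripper_width: 0.0144
gripper_force: 39.2
(np.float64(0.38173041400825464), np.float64(0.19702910438992327))
```

```bash

python3 -m handwheel '[{"x":0,"y":-0.13,"z":-0.032,"wx":-0.006,"wy":0,"wz":0},{"x":0,"y":-0.27,"z":-0.053,"wx":-0.013,"wy":0,"wz":0},{"x":0,"y":-0.41,"z":-0.064,"wx":-0.019,"wy":0,"wz":0},{"x":0,"y":-0.55,"z":-0.065,"wx":-0.025,"wy":0,"wz":0},{"x":0,"y":-0.69,"z":-0.054,"wx":-0.032,"wy":0,"wz":0},{"x":0,"y":-0.825,"z":-0.033,"wx":-0.038,"wy":0,"wz":0}]'
python3 ck.py
python3 -m handwheel '[{"x":0,"y":-0.12,"z":0.013,"wx":-0.008,"wy":0,"wz":0},{"x":0,"y":-0.24,"z":0.034,"wx":-0.016,"wy":0,"wz":0},{"x":0,"y":-0.36,"z":0.063,"wx":-0.024,"wy":0,"wz":0},{"x":0,"y":-0.476,"z":0.1,"wx":-0.032,"wy":0,"wz":0},{"x":0,"y":-0.59,"z":0.145,"wx":-0.04,"wy":0,"wz":0},{"x":0,"y":-0.7,"z":0.197,"wx":-0.048,"wy":0,"wz":0}]'
python3 -c "
from h import *
print(ang(),bot.observe()['joint_positions'].round(2))"
```

```text
clock: 23.88
ee_pos: [0.5161, -0.1756, 0.2869]
ee_rot: [0.688, 0.676, 0.185, 0.187]
ft_force: [-3.1, 13.9, 17.5]
gripper_width: 0.0142
gripper_force: 43.3
23.875 [ 0.5161 -0.1756  0.2869] [-3.1 13.9 17.5]
clock: 24.62
ee_pos: [0.4626, -0.1736, 0.2321]
ee_rot: [0.673, 0.661, 0.234, 0.236]
ft_force: [-24.4, 17.2, 21.3]
gripper_width: 0.0147
gripper_force: 47.0
(np.float64(1.2226166160454932), np.float64(0.19306381350740234)) [-0.56 -0.21 -0.71  0.46  0.34  1.13]
```

```bash

python3 -m handwheel '[{"x":0.015,"y":0,"z":-0.025,"wx":0,"wy":0,"wz":0},{"x":0.03,"y":0,"z":-0.045,"wx":0,"wy":0,"wz":0},{"x":0.03,"y":0,"z":-0.045,"wx":0,"wy":0,"wz":0}]'
python3 -c "
from h import *
print(ang())"
```

```text
clock: 25.0
ee_pos: [0.4629, -0.1735, 0.236]
ee_rot: [0.673, 0.661, 0.233, 0.238]
ft_force: [20.1, -0.2, -9.4]
gripper_width: 0.014
gripper_force: 41.6
(np.float64(1.205330358685281), np.float64(0.19505025847355584))
```

```bash
sed -i 's/px=np.array(\[.9997,-.025,0\]); pyy=np.array(\[.025,.9997,0\])/px=np.array([.9992,-.04,0]); pyy=np.array([.04,.9992,0])/; s/G=H+.19\*/G=H+.194*/' h.py
python3 -c "
from h import *
seg(1.21,.9,1.6,.78,6);print();seg(1.6,.78,1.75,.74,4)"
```

```text
[0.0, -0.116, 0.038, -0.006, 0.0, 0.0]
[0.0, -0.23, 0.084, -0.013, 0.0, 0.0]
[0.0, -0.34, 0.138, -0.019, 0.0, -0.0]
[0.0, -0.447, 0.199, -0.025, 0.0, 0.0]
[0.0, -0.549, 0.266, -0.032, 0.0, 0.0]
[0.0, -0.647, 0.341, -0.038, -0.0, 0.0]

[-0.0, -0.06, 0.039, -0.003, 0.0, -0.0]
[-0.0, -0.118, 0.08, -0.006, 0.0, -0.0]
[0.0, -0.174, 0.124, -0.01, 0.0, -0.0]
[-0.0, -0.229, 0.169, -0.013, 0.0, -0.0]
```

```bash

python3 -m handwheel '[{"x":0,"y":-0.116,"z":0.048,"wx":-0.006,"wy":0,"wz":0},{"x":0.003,"y":-0.23,"z":0.1,"wx":-0.013,"wy":0,"wz":0},{"x":0.005,"y":-0.34,"z":0.154,"wx":-0.019,"wy":0,"wz":0},{"x":0.006,"y":-0.447,"z":0.215,"wx":-0.025,"wy":0,"wz":0},{"x":0.008,"y":-0.549,"z":0.282,"wx":-0.032,"wy":0,"wz":0},{"x":0.01,"y":-0.647,"z":0.357,"wx":-0.038,"wy":0,"wz":0}]'
python3 -c "
from h import *
print(ang(),bot.observe()['joint_positions'].round(2))"
```

```text
clock: 25.75
ee_pos: [0.4346, -0.1726, 0.1687]
ee_rot: [0.657, 0.645, 0.272, 0.279]
ft_force: [9.8, 0.8, 3.9]
gripper_width: 0.0146
gripper_force: 44.2
(np.float64(1.5944054580062712), np.float64(0.1933889411114278)) [-0.66 -0.19 -1.    0.08  0.44  1.09]
```

```bash
cat > st.py <<'E'
from h import *
o=bot.observe(); f=o["ft_force"]; th,r=ang(o); a=th-.262
print("t",round(o["clock"],2),"th",round(th,4),"r",round(r,4),"ftan",round(float(f@(np.cos(a)*px+np.array([0,0,np.sin(a)]))),1),"frad",round(float(f@(-np.sin(a)*px+np.array([0,0,np.cos(a)]))),1),"fy",round(f[1],1),"w",round(o["gripper_width"],4),"j3",round(o["joint_positions"][2],3))
E
python3 st.py; python3 -c "
from h import *
seg(1.594,.78,1.754,.83,4);print();seg(1.754,.83,1.794,.84,2);print();seg(1.85,.86,1.87,.87,1)"
```

```text
t 25.75 th 1.5944 r 0.1934 ftan 6.1 frad -8.6 fy 0.8 w 0.0146 j3 -0.996
[-0.0, -0.068, 0.041, 0.004, 0.0, -0.0]
[-0.0, -0.134, 0.085, 0.008, 0.0, -0.0]
[-0.0, -0.199, 0.131, 0.012, 0.0, -0.0]
[-0.0, -0.261, 0.18, 0.016, 0.0, -0.0]

[-0.0, -0.029, 0.027, 0.002, 0.0, -0.0]
[-0.0, -0.058, 0.054, 0.003, 0.0, 0.0]

[-0.0, -0.026, 0.03, 0.003, 0.0, -0.0]
```

```bash

python3 -m handwheel '[{"x":0,"y":-0.034,"z":0.022,"wx":0.002,"wy":0,"wz":0},{"x":0,"y":-0.068,"z":0.045,"wx":0.004,"wy":0,"wz":0},{"x":0.002,"y":-0.1,"z":0.066,"wx":0.006,"wy":0,"wz":0},{"x":0.003,"y":-0.134,"z":0.09,"wx":0.008,"wy":0,"wz":0},{"x":0.003,"y":-0.167,"z":0.112,"wx":0.01,"wy":0,"wz":0},{"x":0.003,"y":-0.199,"z":0.136,"wx":0.012,"wy":0,"wz":0},{"x":0.003,"y":-0.23,"z":0.16,"wx":0.014,"wy":0,"wz":0},{"x":0.003,"y":-0.261,"z":0.185,"wx":0.016,"wy":0,"wz":0}]' >/dev/null; python3 st.py
python3 -m handwheel '[{"x":0,"y":-0.015,"z":0.014,"wx":0.001,"wy":0,"wz":0},{"x":0,"y":-0.029,"z":0.027,"wx":0.002,"wy":0,"wz":0},{"x":0,"y":-0.029,"z":0.027,"wx":0.002,"wy":0,"wz":0}]' >/dev/null; python3 st.py
python3 -m handwheel '[{"x":0,"y":-0.015,"z":0.014,"wx":0.001,"wy":0,"wz":0},{"x":0,"y":-0.029,"z":0.027,"wx":0.002,"wy":0,"wz":0},{"x":0,"y":-0.029,"z":0.027,"wx":0.002,"wy":0,"wz":0}]' >/dev/null; python3 st.py
```

```text
t 26.75 th 1.7588 r 0.1931 ftan 6.6 frad 0.9 fy 0.2 w 0.0146 j3 -1.018
t 27.12 th 1.7783 r 0.1928 ftan 4.7 frad -2.8 fy 0.4 w 0.0141 j3 -1.02
t 27.5 th 1.7967 r 0.1927 ftan 8.1 frad 0.4 fy -0.7 w 0.014 j3 -1.022
```

```bash

python3 -m handwheel '[{"x":0,"y":-0.014,"z":0.014,"wx":0.001,"wy":0,"wz":0},{"x":0,"y":-0.028,"z":0.028,"wx":0.002,"wy":0,"wz":0},{"x":0,"y":-0.028,"z":0.028,"wx":0.002,"wy":0,"wz":0}]' >/dev/null; python3 st.py
python3 -m handwheel '[{"x":0,"y":-0.014,"z":0.014,"wx":0.001,"wy":0,"wz":0},{"x":0,"y":-0.027,"z":0.028,"wx":0.002,"wy":0,"wz":0},{"x":0,"y":-0.027,"z":0.028,"wx":0.002,"wy":0,"wz":0}]' >/dev/null; python3 st.py
python3 -m handwheel '[{"x":0,"y":-0.013,"z":0.014,"wx":0.001,"wy":0,"wz":0},{"x":0,"y":-0.027,"z":0.029,"wx":0.002,"wy":0,"wz":0},{"x":0,"y":-0.027,"z":0.029,"wx":0.002,"wy":0,"wz":0}]' >/dev/null; python3 st.py
```

```text
t 27.88 th 1.8145 r 0.1924 ftan 13.0 frad 2.8 fy 2.3 w 0.0141 j3 -1.024
t 28.25 th 1.8331 r 0.1922 ftan 13.8 frad 0.3 fy 2.6 w 0.0145 j3 -1.026
t 28.62 th 1.8523 r 0.1921 ftan 14.3 frad 1.3 fy 2.4 w 0.0143 j3 -1.028
```

```bash

python3 -m handwheel '[{"x":0,"y":-0.013,"z":0.015,"wx":0.001,"wy":0,"wz":0},{"x":0,"y":-0.026,"z":0.03,"wx":0.002,"wy":0,"wz":0},{"x":0,"y":-0.026,"z":0.03,"wx":0.002,"wy":0,"wz":0}]' >/dev/null; python3 st.py
python3 -m handwheel '[{"x":0,"y":-0.007,"z":0.008,"wx":0.001,"wy":0,"wz":0},{"x":0,"y":-0.013,"z":0.015,"wx":0.001,"wy":0,"wz":0},{"x":0,"y":-0.013,"z":0.015,"wx":0.001,"wy":0,"wz":0}]' >/dev/null; python3 st.py
```

```text
t 29.0 th 1.8718 r 0.1918 ftan 13.2 frad -1.6 fy 3.1 w 0.0143 j3 -1.03
t 29.38 th 1.8811 r 0.1918 ftan 15.5 frad -1.7 fy 3.6 w 0.0146 j3 -1.031
```

```bash

python3 -m handwheel '[{"x":0,"y":-0.007,"z":0.008,"wx":0,"wy":0,"wz":0},{"x":0,"y":-0.013,"z":0.015,"wx":0,"wy":0,"wz":0},{"x":0,"y":-0.013,"z":0.015,"wx":0,"wy":0,"wz":0}]' >/dev/null; python3 st.py
```

```text
t 29.75 th 1.8898 r 0.1917 ftan 20.0 frad 1.0 fy 4.1 w 0.0143 j3 -1.035
```

```bash

python3 -m handwheel '[{"x":0,"y":-0.006,"z":0.007,"wx":0,"wy":0,"wz":0},{"x":0,"y":-0.01,"z":0.011,"wx":0,"wy":0,"wz":0},{"x":0,"y":-0.01,"z":0.011,"wx":0,"wy":0,"wz":0}]' >/dev/null; python3 st.py
```

```text
t 30.12 th 1.8964 r 0.1916 ftan 21.0 frad -0.4 fy 5.6 w 0.0145 j3 -1.037
```

Force rose past the lid-sliding plateau (13.5 N to 21 N), so the lid is home. Easing back.

```bash
sed -i 's/H+.194\*/H+.19*/; s/g=.0187/g=.0142/g' h.py
python3 -c "
from h import *
o=bot.observe(); z=R.from_quat(o['ee_rot']).apply([0,0,1]); print('pitch',np.arcsin(-z[2]),ang(o))
seg(1.89,.87,1.65,.82,8);print();seg(1.65,.82,1.33,.86,8);print();seg(1.33,.86,.97,1.0,8)"
```

```text
pitch 0.8578938876131859 (np.float64(1.9153801233346375), np.float64(0.18888647892520335))
[-0.0, 0.036, -0.045, -0.002, 0.0, -0.0]
[0.0, 0.073, -0.089, -0.004, 0.0, -0.0]
[0.0, 0.111, -0.132, -0.006, 0.0, 0.0]
[-0.0, 0.151, -0.174, -0.008, 0.0, 0.0]
[0.0, 0.192, -0.214, -0.01, 0.0, -0.0]
[-0.0, 0.234, -0.254, -0.012, 0.0, -0.0]
[0.0, 0.277, -0.292, -0.014, 0.0, -0.0]
[-0.0, 0.322, -0.329, -0.016, 0.0, -0.0]

[-0.0, 0.061, -0.044, 0.002, -0.0, -0.0]
[0.0, 0.124, -0.085, 0.003, -0.0, -0.0]
[0.0, 0.189, -0.124, 0.005, -0.0, -0.0]
[0.0, 0.255, -0.161, 0.006, -0.0, 0.0]
[-0.0, 0.322, -0.194, 0.008, -0.0, 0.0]
[-0.0, 0.391, -0.225, 0.01, -0.0, -0.0]
[-0.0, 0.461, -0.253, 0.011, -0.0, -0.0]
[0.0, 0.532, -0.278, 0.013, -0.0, -0.0]

[-0.0, 0.078, -0.028, 0.006, 0.0, -0.0]
[0.0, 0.158, -0.053, 0.011, 0.0, -0.0]
[0.0, 0.238, -0.073, 0.017, 0.0, -0.0]
[0.0, 0.319, -0.091, 0.022, 0.0, -0.0]
[0.0, 0.401, -0.104, 0.028, 0.0, -0.0]
[0.0, 0.484, -0.113, 0.033, 0.0, -0.0]
[0.0, 0.567, -0.119, 0.039, 0.0, -0.0]
[0.0, 0.65, -0.121, 0.045, 0.0, -0.0]
```

```bash

python3 -m handwheel '[{"x":0,"y":0.036,"z":-0.045,"wx":-0.002,"wy":0,"wz":0},{"x":0,"y":0.073,"z":-0.089,"wx":-0.004,"wy":0,"wz":0},{"x":0,"y":0.111,"z":-0.132,"wx":-0.006,"wy":0,"wz":0},{"x":0,"y":0.151,"z":-0.174,"wx":-0.008,"wy":0,"wz":0},{"x":0,"y":0.192,"z":-0.214,"wx":-0.01,"wy":0,"wz":0},{"x":0,"y":0.234,"z":-0.254,"wx":-0.012,"wy":0,"wz":0},{"x":0,"y":0.277,"z":-0.292,"wx":-0.014,"wy":0,"wz":0},{"x":0,"y":0.322,"z":-0.329,"wx":-0.016,"wy":0,"wz":0}]' >/dev/null; python3 st.py
```

```text
t 31.12 th 1.6878 r 0.1898 ftan 0.8 frad -4.9 fy -3.2 w 0.0142 j3 -0.989
```

```bash

python3 -m handwheel '[{"x":0,"y":0.061,"z":-0.044,"wx":0.002,"wy":0,"wz":0},{"x":0,"y":0.124,"z":-0.085,"wx":0.003,"wy":0,"wz":0},{"x":0,"y":0.189,"z":-0.124,"wx":0.005,"wy":0,"wz":0},{"x":0,"y":0.255,"z":-0.161,"wx":0.006,"wy":0,"wz":0},{"x":0,"y":0.322,"z":-0.194,"wx":0.008,"wy":0,"wz":0},{"x":0,"y":0.391,"z":-0.225,"wx":0.01,"wy":0,"wz":0},{"x":0,"y":0.461,"z":-0.253,"wx":0.011,"wy":0,"wz":0},{"x":0,"y":0.532,"z":-0.278,"wx":0.013,"wy":0,"wz":0}]' >/dev/null; python3 st.py
```

```text
t 32.12 th 1.3797 r 0.1887 ftan 2.4 frad 5.9 fy -7.6 w 0.0142 j3 -0.813
```

```bash
python3 -c "
from h import *
o=bot.observe(); z=R.from_quat(o['ee_rot']).apply([0,0,1]); print('pitch',np.arcsin(-z[2]))
seg(1.37,.86,1.01,.98,8);print();seg(1.01,.98,.65,1.08,8);print();seg(.65,1.08,.3,1.17,8)"
```

```text
pitch 0.8604122361919809
[0.0, 0.077, -0.031, 0.005, 0.0, -0.0]
[0.0, 0.156, -0.059, 0.01, 0.0, -0.0]
[0.0, 0.236, -0.083, 0.014, 0.0, -0.0]
[0.0, 0.317, -0.104, 0.019, 0.0, -0.0]
[0.0, 0.399, -0.12, 0.024, 0.0, -0.0]
[0.0, 0.481, -0.133, 0.029, 0.0, -0.0]
[0.0, 0.564, -0.142, 0.033, 0.0, -0.0]
[0.0, 0.647, -0.148, 0.038, 0.0, -0.0]

[-0.0, 0.083, -0.011, 0.004, 0.0, -0.0]
[0.0, 0.166, -0.019, 0.008, 0.0, 0.0]
[-0.0, 0.25, -0.023, 0.012, 0.0, -0.0]
[-0.0, 0.334, -0.023, 0.016, 0.0, 0.0]
[-0.0, 0.417, -0.019, 0.02, 0.0, -0.0]
[-0.0, 0.501, -0.012, 0.024, 0.0, -0.0]
[-0.0, 0.584, -0.0, 0.028, 0.0, -0.0]
[-0.0, 0.666, 0.015, 0.032, 0.0, 0.0]

[0.0, 0.081, 0.01, 0.004, -0.0, -0.0]
[0.0, 0.161, 0.024, 0.007, -0.0, -0.0]
[0.0, 0.241, 0.042, 0.011, -0.0, -0.0]
[0.0, 0.32, 0.063, 0.014, -0.0, -0.0]
[0.0, 0.398, 0.087, 0.018, -0.0, -0.0]
[0.0, 0.474, 0.115, 0.021, -0.0, -0.0]
[0.0, 0.55, 0.146, 0.025, -0.0, -0.0]
[0.0, 0.623, 0.181, 0.029, -0.0, 0.0]
```

```bash

python3 -m handwheel '[{"x":-0.003,"y":0.077,"z":-0.033,"wx":0.005,"wy":0,"wz":0},{"x":-0.006,"y":0.156,"z":-0.063,"wx":0.01,"wy":0,"wz":0},{"x":-0.009,"y":0.236,"z":-0.088,"wx":0.014,"wy":0,"wz":0},{"x":-0.012,"y":0.317,"z":-0.108,"wx":0.019,"wy":0,"wz":0},{"x":-0.014,"y":0.399,"z":-0.125,"wx":0.024,"wy":0,"wz":0},{"x":-0.016,"y":0.481,"z":-0.138,"wx":0.029,"wy":0,"wz":0},{"x":-0.018,"y":0.564,"z":-0.147,"wx":0.033,"wy":0,"wz":0},{"x":-0.02,"y":0.647,"z":-0.153,"wx":0.038,"wy":0,"wz":0}]' >/dev/null; python3 st.py
```

```text
t 33.12 th 1.0114 r 0.1878 ftan 1.4 frad -4.0 fy -2.5 w 0.0141 j3 -0.537
```

```bash

python3 -m handwheel '[{"x":0,"y":0.083,"z":-0.011,"wx":0.004,"wy":0,"wz":0},{"x":-0.002,"y":0.166,"z":-0.019,"wx":0.008,"wy":0,"wz":0},{"x":-0.004,"y":0.25,"z":-0.023,"wx":0.012,"wy":0,"wz":0},{"x":-0.006,"y":0.334,"z":-0.023,"wx":0.016,"wy":0,"wz":0},{"x":-0.007,"y":0.417,"z":-0.019,"wx":0.02,"wy":0,"wz":0},{"x":-0.008,"y":0.501,"z":-0.012,"wx":0.024,"wy":0,"wz":0},{"x":-0.009,"y":0.584,"z":0,"wx":0.028,"wy":0,"wz":0},{"x":-0.01,"y":0.666,"z":0.015,"wx":0.032,"wy":0,"wz":0}]' >/dev/null; python3 st.py
```

```text
t 34.12 th 0.6465 r 0.1878 ftan 3.1 frad 1.3 fy 0.7 w 0.0145 j3 -0.278
```

```bash

python3 -m handwheel '[{"x":0,"y":0.081,"z":0.01,"wx":0.004,"wy":0,"wz":0},{"x":-0.002,"y":0.161,"z":0.024,"wx":0.007,"wy":0,"wz":0},{"x":-0.004,"y":0.241,"z":0.042,"wx":0.011,"wy":0,"wz":0},{"x":-0.005,"y":0.32,"z":0.063,"wx":0.014,"wy":0,"wz":0},{"x":-0.006,"y":0.398,"z":0.087,"wx":0.018,"wy":0,"wz":0},{"x":-0.007,"y":0.474,"z":0.115,"wx":0.021,"wy":0,"wz":0},{"x":-0.008,"y":0.55,"z":0.146,"wx":0.025,"wy":0,"wz":0},{"x":-0.009,"y":0.623,"z":0.181,"wx":0.029,"wy":0,"wz":0}]' >/dev/null; python3 st.py; python3 -c "
from h import *
seg(.3,1.17,-.02,1.22,8)"
```

```text
t 35.12 th 0.2926 r 0.1881 ftan 3.0 frad -0.4 fy -1.9 w 0.0143 j3 -0.036
[-0.0, 0.07, 0.028, 0.002, 0.0, -0.0]
[-0.0, 0.138, 0.06, 0.004, 0.0, -0.0]
[0.0, 0.205, 0.093, 0.006, 0.0, -0.0]
[-0.0, 0.271, 0.13, 0.008, 0.0, -0.0]
[-0.0, 0.335, 0.169, 0.01, 0.0, -0.0]
[0.0, 0.398, 0.211, 0.012, 0.0, -0.0]
[0.0, 0.458, 0.255, 0.014, 0.0, -0.0]
[0.0, 0.517, 0.302, 0.016, 0.0, 0.0]
```

```bash

python3 -m handwheel '[{"x":0,"y":0.07,"z":0.028,"wx":0.002,"wy":0,"wz":0},{"x":-0.002,"y":0.138,"z":0.06,"wx":0.004,"wy":0,"wz":0},{"x":-0.003,"y":0.205,"z":0.093,"wx":0.006,"wy":0,"wz":0},{"x":-0.004,"y":0.271,"z":0.13,"wx":0.008,"wy":0,"wz":0},{"x":-0.005,"y":0.335,"z":0.169,"wx":0.01,"wy":0,"wz":0},{"x":-0.006,"y":0.38,"z":0.199,"wx":0.012,"wy":0,"wz":0},{"x":-0.007,"y":0.42,"z":0.227,"wx":0.014,"wy":0,"wz":0},{"x":-0.007,"y":0.445,"z":0.246,"wx":0.014,"wy":0,"wz":0}]' >/dev/null; python3 st.py
python3 -m handwheel '[{"x":0,"y":0.01,"z":0.007,"wx":0,"wy":0,"wz":0},{"x":0,"y":0.02,"z":0.014,"wx":0,"wy":0,"wz":0},{"x":0,"y":0.02,"z":0.014,"wx":0,"wy":0,"wz":0}]' >/dev/null; python3 st.py
```

```text
t 36.12 th 0.0197 r 0.1884 ftan 1.0 frad 1.8 fy -4.8 w 0.0142 j3 0.111
t 36.5 th 0.0084 r 0.1883 ftan 3.5 frad -0.9 fy -4.6 w 0.0143 j3 0.114
```

```bash

python3 -m handwheel '[{"x":0,"y":0.01,"z":0.007,"wx":0,"wy":0,"wz":0},{"x":0,"y":0.02,"z":0.014,"wx":0,"wy":0,"wz":0},{"x":0,"y":0.02,"z":0.014,"wx":0,"wy":0,"wz":0}]' >/dev/null; python3 st.py
python3 -m handwheel '[{"x":0,"y":0.01,"z":0.007,"wx":0,"wy":0,"wz":0},{"x":0,"y":0.02,"z":0.014,"wx":0,"wy":0,"wz":0},{"x":0,"y":0.02,"z":0.014,"wx":0,"wy":0,"wz":0}]' >/dev/null; python3 st.py
```

```text
t 36.88 th -0.0038 r 0.1883 ftan 2.3 frad 1.1 fy -4.7 w 0.0144 j3 0.118
t 37.25 th -0.0102 r 0.1883 ftan -7.4 frad 2.0 fy -3.5 w 0.0143 j3 0.122
```

The lever is against its rest stop (tangential force reversed to -7.4 N). Releasing and retreating.

```bash

python3 -m handwheel '[{"x":0,"y":-0.004,"z":0,"wx":0,"wy":0,"wz":0},{"x":0,"y":-0.004,"z":0,"wx":0,"wy":0,"wz":0},{"x":0,"y":-0.004,"z":0,"wx":0,"wy":0,"wz":0},{"x":0,"y":-0.004,"z":0,"wx":0,"wy":0,"wz":0},{"x":0,"y":-0.004,"z":0,"wx":0,"wy":0,"wz":0},{"x":0,"y":-0.004,"z":0,"wx":0,"wy":0,"wz":0},{"x":0,"y":-0.004,"z":0,"wx":0,"wy":0,"wz":0}]' 1
python3 -m handwheel '[{"x":0,"y":0,"z":-0.2,"wx":0,"wy":0,"wz":0},{"x":0,"y":0,"z":-0.5,"wx":0,"wy":0,"wz":0},{"x":0,"y":0,"z":-0.9,"wx":0,"wy":0,"wz":0},{"x":0,"y":0,"z":-1,"wx":0,"wy":0,"wz":0}]' 
python3 -m handwheel '[{"x":0,"y":-0.3,"z":-0.3,"wx":0,"wy":0,"wz":0},{"x":0,"y":-0.8,"z":-0.3,"wx":0,"wy":0,"wz":0},{"x":0,"y":-1,"z":-0.3,"wx":0,"wy":0,"wz":0}]' >/dev/null
python3 -m handwheel '[{"x":0,"y":-0.5,"z":-0.3,"wx":0,"wy":0,"wz":0},{"x":0,"y":-1,"z":-0.3,"wx":0,"wy":0,"wz":0},{"x":0,"y":-1,"z":-0.3,"wx":0,"wy":0,"wz":0}]' 
python3 - <<'E'
from h import *
s=vision.read_camera("side");t=vision.read_camera("top")
a=cv2.resize(s["color"][230:380,270:390],(400,500),interpolation=cv2.INTER_CUBIC)
b=cv2.resize(t["color"][195:315,315:411],(400,500),interpolation=cv2.INTER_CUBIC)
save("end",np.hstack([a,b]))
E
```

```text
clock: 38.12
ee_pos: [0.6655, -0.181, 0.3038]
ee_rot: [0.703, 0.689, 0.124, 0.127]
ft_force: [0.9, 0.0, 0.4]
gripper_width: 0.0853
gripper_force: 0.0
clock: 38.62
ee_pos: [0.6307, -0.1805, 0.4007]
ee_rot: [0.703, 0.688, 0.125, 0.129]
ft_force: [1.8, 0.2, -0.4]
gripper_width: 0.0854
gripper_force: 0.0
clock: 39.38
ee_pos: [0.4192, -0.1754, 0.3825]
ee_rot: [0.704, 0.688, 0.124, 0.126]
ft_force: [-0.5, -1.1, -0.3]
gripper_width: 0.085
gripper_force: 0.0
```

View pics/end.png

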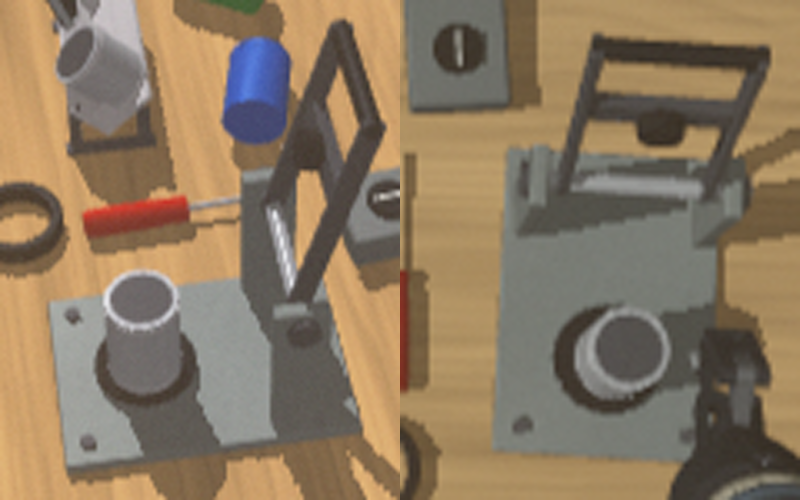

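The end picture shows the tin standing on the plate with its lid down inside the bright rim, like the short tin's (side crop 141,300). The lever is back at rest with the handle ends at (340,28) and (380,128), where they started. Nothing else has moved.

```bash
python3 -c "
from h import *
print(bot.sign_off())"
```

```text
the job is handed in; nothing more can be done
None
```

The job is handed in: the tall tin stands upright on the press plate (within about 2 mm of its middle by the camera), its lid looks flush, the lever is back at its rest stop, and it took about 40 s of the 72 s.

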